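# Hang up the pin guard and present the cast lever over its fixture

## Robot

A 7-joint arm with a two-finger parallel gripper is mounted at the origin on the work surface; the furniture and walls round the work are solid. World frame = base frame: x ahead of the robot, y to its left, z up, the work surface at z = 0. Lengths are in m, angles in rad, forces in N, time in s.
With the tool pointing down it reaches from about 0.4 to 0.875 m from the base axis. Payload 4.4 kg.
Tool frame: the origin (TCP) lies at the very end of the fingers, on their centre line; the grasp point (between the pads) lies 19 mm behind it; z points along the fingers, y is the line along which they close (so a half turn about z gives the same grasp; the last joint's range is limited). The gripper opens to 85 mm and grips with 20 to 120 N. Pads are 22 mm wide; open, the fingers measure 114 mm over their backs; the gripper's body (76 mm by 85 mm) begins 54 mm behind the grasp point. The pads swing forward as they close: fully open they stand 13 mm farther back than shut.
Start: joints at [1.087, 0.628, 0.038, 1.517, -0.027, 0.996, -0.02], TCP at [0.264, -0.594, 0.231] pointing down, gripper open.
Joint ranges: [-3.06, 3.06], [-0.37, 2.12], [-1.25, 1.32], [0.18, 2.47], [-1.1, 4.24], [0.23, 1.98], [-2.94, 2.94]. Speed limits (rad/s): [2.57, 2.57, 3.14, 3.14, 3.14, 3.14, 3.14].

## Interface

Orientations are given as a unit quaternion [w, x, y, z].
In Python, from plant import manip gives the robot as it stands.
- The arm moves only by the tool play_rows, never from a script. Its argument "targets" is a list of rows, each an object of numbers: "x", "y", "z": the shift along the tool's x, y, z in m; "yaw": the turn about the tool's z in degrees. In form: [{"x": .., "y": .., "z": .., "yaw": ..}, ...]. A call has 1 to 20 rows; each row shifts and turns the commanded pose from where the row before left it, along the tool's axes as they then stand; what a row does not reach is not made up. A row lasts 1/10 s, in which the tool goes at most 50 mm and 8.59 degrees, less where a joint would pass 70% of its speed; a pose out of reach is approached as far as the arm can. A call is refused whole if a number of a shift passes 0.05 or a number of a turn 8.59, either way. A call with a gripper value outside its range is refused whole. "claw" is the opening, from 0 (shut) to 1 (fully open), set as the call begins (left out, the last holds). The fingers move at their own pace and stop on an object; "squeeze" is the grip in N (left out, the last holds). Time passes only in rows, so rows that do not move let the fingers close. It gives the time, the measured TCP pose, the force, the opening and the grip force at its end, in the units of the state.
- manip.state(): the state, without advancing time (a new reading comes with each control period).
- manip.read_camera(name): name is "side" or "top"; returns a dict with "img" (480x640x3 uint8, red, green, blue), "vertical_fov" (degrees; the focal length in pixels is half the picture's height over the tangent of half this angle, whatever the lens; pixels are square), "cx", "cy" (the principal point, pixels), "camera_from_world" (4x4, takes a point from world to camera coordinates). Camera axes: x right, y up, looking along -z (the intrinsics and any distortion apply to the point x, -y, -z); pixel columns grow to the right and rows downward; lengths in m; the calibration is good to about 2 mm. A picture is of the moment at which its call begins. There is no depth.
- manip.close_job(): hands the job in; it is judged then, once.
The state is a dict: "clock": time; "q": joint angles; "qd": joint speeds; "effort": joint torques, N m; "ee_pos": TCP position; "ee_rot": TCP orientation; "force": force on the tool from outside, world axes, zero at the start; "wrist_torque": the same for the moment, N m; "grip_width": opening from 0.0 (shut) to 1.0 (fully open); "finger_force": force on a finger pad.
Only numpy, scipy, OpenCV 4.12 (cv2) and the standard library are available. Lean on these libraries where they do the work, as an engineer would, in place of code of your own. Each camera call takes 0.05 s, during which the arm holds its last target. There are 200 camera calls.

## Task

Take the yellow guard off the fixture's big pin by its black tab, drape it over the horizontal bar of the drying rail so that it straddles the bar, and let it hang there free. Then pick up the red cast lever at its balance point and hold it level above the fixture, its big bore straight above the big pin and its small eye above the small pin, about 3 cm clear of the big pin's top: do not set it down, finish while still holding it there. Leave the other things on the worktop where they are.

Things in the scene. Friction and masses are not known exactly. Their poses are not given: they have to be found in the camera images.
- fixture: Fixed aluminium base plate 90 x 210 x 12 mm (x, y, z) lying on the worktop, up to 17 deg turned; origin at the centre of its underside, z up. On its centre line stand two steel pins 150 mm apart: the big one at y = -75 mm, the small one at y = +75 mm, each rising from a 10 mm high collar.
- fixture_pin (a point): Centre of the top of the fixture's big pin: 17 mm diameter, 52 mm above the worktop.
- fixture_small_pin (a point): Centre of the top of the fixture's small pin: 8 mm diameter, 46 mm above the worktop.
- guard: Loose yellow rigid cover, 0.16 kg, like a little house open below and at both y ends: 60 mm long (y), 60 wide (x; 52 inside), walls 52 high, gable roof at 30 deg, ridge along y 65 mm up inside. On the ridge a black tab 12 thick (x), 40 long, its top 104 mm up. Origin between the wall feet, z up. It starts on the fixture's plate over the big pin, ridge along the fixture's y within 0.1 rad.
- guard_grip (a point): Point to grip on the guard's black tab: 92 mm above the wall feet, 12 mm below the tab's top; the fingers close along the guard's x.
- guard_seat (a point): Point inside the guard, 56 mm above the wall feet on its middle, where the axis of the rail's bar comes to lie when the guard hangs on it (the bar then sits in the inside of the gable).
- rail: Fixed drying rail: a round horizontal bar 14 mm in diameter and 200 mm long, along the rail's own y, on a post at each end; bar axis 150 mm above the worktop. Origin under its middle on the worktop. It stands to the left or to the right of the fixture, up to 17 deg turned.
- rail_mid (a point): Middle of the rail's bar, on its axis (150 mm above the worktop); y along the bar.
- lever: Loose red-primed cast lever, 0.4 to 0.65 kg, lying flat across the fixture from the rail. Heavy boss at y = -45 mm (44 dia, 30 high, 19 mm bore); arm along y 16 mm wide, 7 to 25 mm up; eye at y = +105 (24 dia, 24 high, 150 mm from the bore). It balances 45 mm from the bore's axis; origin at the underside below the balance point, z up. Turned up to 1 rad from the fixture's heading.
- lever_grip (a point): Balance point of the lever, in its arm, 22 mm above the lever's underside; the fingers close along the lever's x (16 mm wide).
- lever_bore (a point): Centre of the big bore at the underside of the lever.
- lever_eye (a point): Centre of the small eye at the underside of the lever.
- jar_c: Bystander: red jar with white lid, 44 mm wide, 60 mm high, at the far right corner. Origin under its centre.
- grey_jar: Bystander: grey jar with black lid, 44 mm wide, 58 mm high, at the far left. Origin under its centre.
Things that resemble listed ones, but are neither listed nor needed, are in the scene too. Leave any turquoise look-alike of the guard alone.

How it is judged:
By the outcome, as a careful person would: the job done as asked, in the order asked, and still so for the second after the job is handed in, while the arm keeps its last pose, push and grip.
It also fails if it takes over 56 s, if anything falls off the work surface, if the arm or the gripper's body presses on something with over 40 N, if the wrist force passes 120 N, or if a joint passes its speed limit or range.

## Working session

There is one attempt and no reset: what is moved stays moved. The work goes in short steps, Python scripts to look and compute and a tool call to move; the robot and the scene stay as the last step left them, time stands still between calls to the robot, and variables do not carry over. Pictures are saved under pics/ and viewed, at most 11 in all, crops included, and the job is handed in when it is done.

Besides the shell and the picture viewer there is one more tool, called after "Request:" by a JSON object that holds its "fn" and its "kwargs". play_rows: Moves the arm, as the interface text tells. Its arguments: {"type":"object","properties":{"targets":{"type":"array"},"claw":{"type":"number"},"squeeze":{"type":"number"}},"required":["targets"]}

```bash
mkdir -p pics; ls
python3 - <<'E'
from plant import manip
import cv2,pickle,numpy as np
s=manip.state();print({k:np.round(v,3) for k,v in s.items()})
for n in("side","top"):
    c=manip.read_camera(n);pickle.dump(c,open(f"pics/{n}0.pkl","wb"));cv2.imwrite(f"pics/{n}0.png",c["img"][:,:,::-1])
    print(n,{k:v for k,v in c.items() if k!="img"})
E
```

```text
pics
{'clock': np.float64(0.0), 'q': array([ 1.087,  0.629,  0.038,  1.518, -0.027,  0.996, -0.02 ]), 'qd': array([ 0.001,  0.   ,  0.002,  0.   ,  0.   , -0.   ,  0.001]), 'effort': array([-2.0000e-03, -5.6340e+01,  1.2260e+00, -1.9345e+01,  1.1000e-02,
        1.1000e-02,  0.0000e+00]), 'ee_pos': array([ 0.263, -0.593,  0.23 ]), 'ee_rot': array([-0.001,  0.978,  0.207, -0.   ]), 'force': array([-0.102, -0.445, -0.665]), 'wrist_torque': array([-0.002, -0.007,  0.   ]), 'finger_force': np.float64(0.0), 'grip_width': np.float64(0.998)}
side {'vertical_fov': 48.676406329662655, 'cx': 313.468877939697, 'cy': 232.6550947589855, 'camera_from_world': array([[-0.8196113 , -0.57274532, -0.01414627,  0.35753014],
       [ 0.25636187, -0.38871755,  0.88497303, -0.23579982],
       [-0.51236306,  0.72170733,  0.46542735, -1.22483412],
       [ 0.        ,  0.        ,  0.        ,  1.        ]])}
top {'vertical_fov': 51.770074110043204, 'cx': 318.12445133174543, 'cy': 242.08419206346755, 'camera_from_world': array([[ 0.00220274, -0.99996484,  0.0080911 , -0.00264563],
       [ 0.98990859,  0.00332688,  0.1416683 , -0.46372425],
       [-0.14169023,  0.00769739,  0.98988112, -1.38251173],
       [ 0.        ,  0.        ,  0.        ,  1.        ]])}
```

View pics/top0.png

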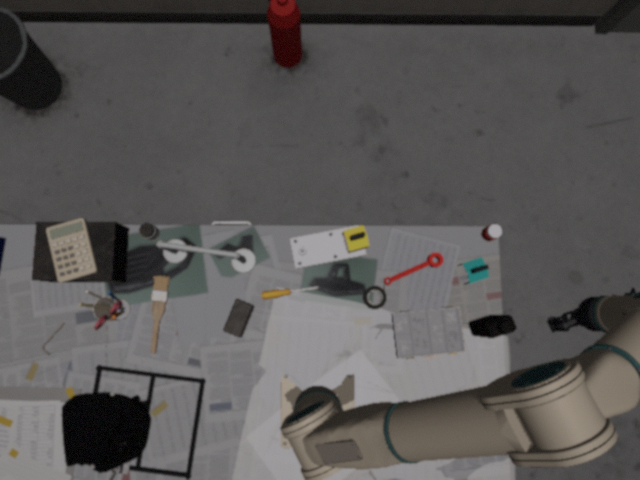

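View pics/side0.png

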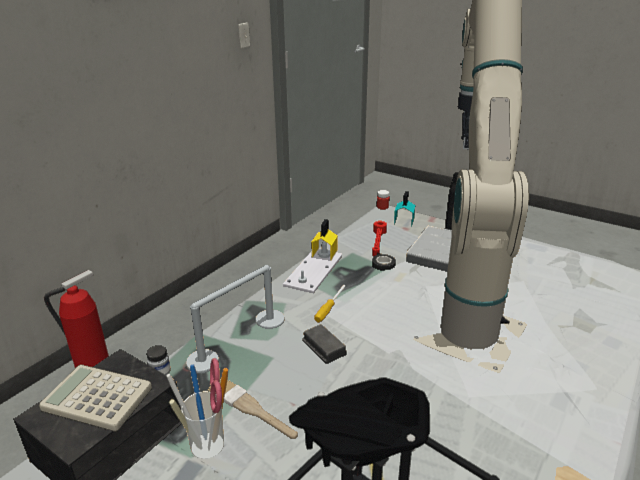

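Top view: yellow guard (356,238) on the white plate (330,247), with the turquoise look-alike at (476,270). The red lever runs from its eye at (388,281) to its boss at (435,260), and the rail bar from (175,250) to (243,260). Side view: guard (325,243), lever (378,240), rail bar from (195,307) to (268,268). The guard is the yellow one on the plate, and only one red lever is visible. I'll confirm in an enlarged crop.

```bash
cat > h.py <<'E'
import numpy as np,cv2,pickle
def ray(c,u,v):
    f=240/np.tan(np.radians(c["vertical_fov"]/2));T=c["camera_from_world"];R=T[:3,:3]
    return -R.T@T[:3,3], R.T@np.array([(u-c["cx"])/f,-(v-c["cy"])/f,-1.])
def onz(c,u,v,z):
    o,d=ray(c,u,v);return o+d*(z-o[2])/d[2]
def proj(c,p):
    f=240/np.tan(np.radians(c["vertical_fov"]/2));q=c["camera_from_world"]@np.append(p,1)
    return np.array([c["cx"]+f*q[0]/-q[2],c["cy"]-f*q[1]/-q[2]])
def tri(c1,p1,c2,p2):
    A=np.zeros((3,3));b=np.zeros(3)
    for c,p in((c1,p1),(c2,p2)):
        o,d=ray(c,*p);d=d/np.linalg.norm(d);M=np.eye(3)-np.outer(d,d);A+=M;b+=M@o
    return np.linalg.solve(A,b)
def mask(c,lo,hi,box):
    h=cv2.cvtColor(c["img"],cv2.COLOR_RGB2HSV);m=cv2.inRange(h,lo,hi);k=np.zeros_like(m);x0,y0,x1,y1=box;k[y0:y1,x0:x1]=255
    return m&k
def load(n): return pickle.load(open(f"pics/{n}.pkl","rb"))
E
python3 - <<'E'
from h import *
t,s=load("top0"),load("side0")
i=t["img"][:,:,::-1]
a=cv2.resize(i[215:315,270:500],None,fx=3.4,fy=3.4,interpolation=cv2.INTER_CUBIC)
b=cv2.resize(i[212:277,130:270],None,fx=3.4,fy=3.4,interpolation=cv2.INTER_CUBIC)
c=cv2.resize(s["img"][215:295,280:345,::-1],(300,221),interpolation=cv2.INTER_CUBIC)
o=np.zeros((a.shape[0]+221,a.shape[1],3),np.uint8);o[:a.shape[0]]=a;o[a.shape[0]:,:476]=b[:221];o[a.shape[0]:,478:778]=c
cv2.imwrite("pics/crop1.png",o)
for nm,lo,hi in(("yel",(20,120,60),(35,255,255)),("red",(0,150,60),(8,255,255)),):
    for cn,c,box in(("t",t,(280,220,460,310)),("s",s,(280,190,400,300))):
        m=mask(c,lo,hi,box);n,_,st,ce=cv2.connectedComponentsWithStats(m)
        print(nm,cn,[(st[k].tolist(),ce[k].round(1).tolist()) for k in range(1,n) if st[k][4]>20])
print("base proj",proj(t,[0,0,0]),proj(s,[0,0,0]))
for u,v,z in((349,238,.012),(303,250,.046),(175,250,.15),(243,260,.15),(435,260,.03),(388,281,.024)):print(u,v,onz(t,u,v,z).round(3))
E
```

```text
yel t [([344, 226, 25, 25, 377], [356.1, 238.6]), ([280, 290, 9, 5, 30], [283.9, 292.0])]
yel s [([311, 229, 27, 31, 383], [325.0, 242.1])]
red t [([388, 253, 55, 29, 257], [419.9, 266.1])]
red s [([377, 197, 13, 12, 118], [382.3, 202.6]), ([372, 221, 15, 35, 248], [378.2, 234.7])]
base proj [317.17798434 407.98006712] [468.35075014 334.80345344]
349 238 [ 0.479 -0.091  0.012]
303 250 [0.439 0.041 0.046]
175 250 [0.425 0.373 0.15 ]
243 260 [0.399 0.195 0.15 ]
435 260 [ 0.414 -0.336  0.03 ]
388 281 [ 0.354 -0.201  0.024]
```

View pics/crop1.png

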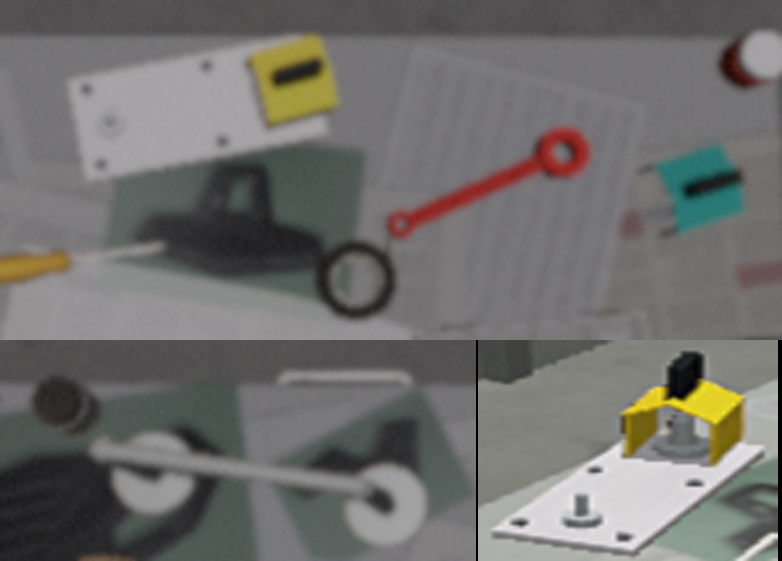

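The crop confirms the yellow guard sits over the big pin at the plate's right end. The turquoise one at (476,270) is the decoy. The red lever's boss is on the right at (436,260) and its eye on the left at (388,281). Rail bar: left end near (157,244), right end near (243,256).

```bash
cat > m.py <<'E'
from h import *
t,s=load("top0"),load("side0")
T=lambda x,y:(270+x/3.4-.35,215+y/3.4-.35)
def hd(a,b):d=b-a;return np.degrees(np.arctan2(d[1],d[0])).round(1),np.linalg.norm(d[:2]).round(4)
# plate corners
c=[onz(t,*T(*p),.012) for p in((68,82),(88,182),(328,134))];print("plate",np.round(c,4).tolist(),hd(c[0],c[1]),hd(c[1],c[2]))
print("centre",((c[0]+c[2])/2).round(4))
sp=onz(t,*T(110,123),.022);print("small",sp.round(4), "proj side top", proj(s,[sp[0],sp[1],.046]))
# tab: dark inside the guard's box
for cc,b in((t,(344,226,370,252)),(s,(311,215,338,240))):
    m=mask(cc,(0,0,0),(180,255,45),b);n,_,st,ce=cv2.connectedComponentsWithStats(m)
    k=1+np.argmax(st[1:,4]);p=np.argwhere(_==k)[:,::-1].astype(np.float32);print("tab",st[k],ce[k],cv2.minAreaRect(p))
# yellow roof from top
m=mask(t,(20,100,50),(35,255,255),(340,220,375,255))
p=np.argwhere(m)[:,::-1].astype(np.float32);r=cv2.boxPoints(cv2.minAreaRect(p));q=[onz(t,*x,.064) for x in r];print("roof",r.round(1).tolist(),np.round(q,3)[:,:2].tolist(),"mean",np.mean(q,0),hd(q[0],q[1]),hd(q[1],q[2]))
# lever
B=onz(t,*T(563,152),.03);E=onz(t,*T(400,223),.024);print("lever",B.round(4),E.round(4),hd(B,E),"bal",(B+(E-B)*.3).round(4))
print(proj(s,B),proj(s,E))
# bar
for cc,nm,b in((t,"t",(180,235,232,270)),(s,"s",(203,265,262,310))):
    g=cv2.cvtColor(cc["img"],cv2.COLOR_RGB2GRAY).astype(int);x0,y0,x1,y1=b
    sub=g[y0:y1,x0:x1];print(nm,[(x,int(y0+sub[:,x-x0].argmax()),int(sub[:,x-x0].max())) for x in range(x0,x1,6)])
E
python3 m.py
```

```text
plate [[0.4762, 0.0813, 0.012], [0.3905, 0.0634, 0.012], [0.4322, -0.1407, 0.012]] (np.float64(-168.2), np.float64(0.0875)) (np.float64(-78.5), np.float64(0.2083))
centre [ 0.4542 -0.0297  0.012 ]
small [0.4397 0.0449 0.022 ] proj side top [302.35559706 270.57826789]
tab [351 234  12   5  28] [356.89285714 236.03571429] ((356.5188903808594, 236.06607055664062), (2.3351292610168457, 11.675647735595703), 74.05460357666016)
tab [321 220   7  16  86] [324.01162791 227.53488372] ((324.0, 227.5), (15.0, 6.0), 90.0)
roof [[342.8999938964844, 230.3000030517578], [363.20001220703125, 224.39999389648438], [369.5, 246.0], [349.29998779296875, 251.89999389648438]] [[0.493, -0.071], [0.51, -0.128], [0.449, -0.145], [0.432, -0.088]] mean [ 0.47092438 -0.10790222  0.064     ] (np.float64(-73.2), np.float64(0.0596)) (np.float64(-164.4), np.float64(0.0637))
lever [ 0.4154 -0.3364  0.03  ] [ 0.3558 -0.199   0.024 ] (np.float64(113.5), np.float64(0.1498)) bal [ 0.3975 -0.2952  0.0282]
[380.10994087 223.7402346 ] [375.35837623 248.51414777]
t [(180, 255, 157), (186, 247, 139), (192, 248, 140), (198, 249, 140), (204, 250, 141), (210, 251, 141), (216, 252, 143), (222, 253, 141), (228, 253, 141)]
s [(203, 299, 200), (209, 296, 198), (215, 293, 198), (221, 290, 197), (227, 286, 197), (233, 283, 197), (239, 280, 198), (245, 277, 197), (251, 274, 196), (257, 271, 194)]
```

```bash
cat >> h.py <<'E'
def go(p,ang=None,st=None):
    """print shift in tool axes to world p, and yaw so that tool y points along world angle ang (deg, mod 180)"""
    from scipy.spatial.transform import Rotation as Ro
    if st is None:
        from plant import manip; st=manip.state()
    w,x,y,z=st["ee_rot"];R=Ro.from_quat([x,y,z,w]).as_matrix()
    cur=np.degrees(np.arctan2(R[1,1],R[0,1]));yaw=0 if ang is None else -((ang-cur+90)%180-90)
    print("tool shift mm",(R.T@(np.array(p)-st["ee_pos"])*1000).round(1),"yaw",round(yaw,2),"toolz",R[:,2].round(3),"y ang",cur.round(2),"pos",np.round(st["ee_pos"],4),"t",round(float(st["clock"]),2))
E
python3 - <<'E'
from h import *
t,s=load("top0"),load("side0")
# bar edge midpoints in top
for cc,nm,xs,f in((t,"t",range(188,230,3),lambda x:247.8+.140*(x-186)),(s,"s",range(206,262,4),lambda x:299-.52*(x-203))):
    g=cv2.GaussianBlur(cv2.cvtColor(cc["img"],cv2.COLOR_RGB2GRAY),(0,0),.6).astype(float);P=[]
    for x in xs:
        y0=int(round(f(x)));ys=np.arange(y0-7,y0+8);d=np.gradient(g[ys,x]);a=ys[d.argmax()];b=ys[d.argmin()];P.append((x,(a+b)/2,b-a))
    P=np.array(P);k=np.abs(P[:,2]-np.median(P[:,2]))<2.5;c=np.polyfit(P[k,0],P[k,1],1);print(nm,P[:,2],c,k.sum())
    if nm=="t": ct=c
    else: cs=c
def H(a,b):return np.degrees(np.arctan2(*(b-a)[1::-1]))
a,b=[onz(t,u,np.polyval(ct,u),.15) for u in(156.7,242.9)];print("bar",a,b,np.linalg.norm(a-b),H(b,a),"mid",(a+b)/2)
a,b=[onz(s,u,np.polyval(cs,u),.15) for u in(195,270)];print("bar side",a,b,H(a,b))
m=(a+b)/2;print("tab tri",tri(t,(356.7,236.05),s,(324,227.5)), onz(t,356.7,236.05,.114))
print(onz(s,324,227.5,.100))
go([.471,-.106,.2],16)
E
```

```text
t [5. 6. 5. 4. 5. 4. 3. 3. 4. 5. 4. 5. 5. 4.] [1.39926740e-01 2.21393773e+02] 14
s [ 5.  5. -3.  4.  4.  5.  5.  5.  5.  5.  5.  4.  4.  4.] [ -0.5288893  407.35770381] 13
bar [0.4423018  0.42171557 0.15      ] [0.41126787 0.19580407 0.15      ] 0.2280331332853622 82.17811697448819 mid [0.42678483 0.30875982 0.15      ]
bar side [0.44597464 0.40713137 0.15      ] [0.41682835 0.19923643 0.15      ] -97.9806923599861
tab tri [ 0.47165437 -0.10594234  0.09965917] [ 0.46896681 -0.10496728  0.114     ]
[ 0.47177739 -0.10519391  0.1       ]
tool shift mm [ 387.5 -361.4   31.1] yaw -82.06 toolz [-0.001  0.002 -1.   ] y ang -66.06 pos [ 0.2635 -0.5936  0.2305] t 0.1
```

Request:
{"fn": "play_rows", "kwargs": {"targets": [{"x": 0.035, "y": -0.033, "z": 0}, {"x": 0.035, "y": -0.033, "z": 0}, {"x": 0.035, "y": -0.033, "z": 0}, {"x": 0.035, "y": -0.033, "z": 0}, {"x": 0.035, "y": -0.033, "z": 0}, {"x": 0.035, "y": -0.033, "z": 0}, {"x": 0.035, "y": -0.033, "z": 0}, {"x": 0.035, "y": -0.033, "z": 0}, {"x": 0.035, "y": -0.033, "z": 0}, {"x": 0.035, "y": -0.033, "z": 0}, {"x": 0.037, "y": -0.031, "z": 0}, {"x": 0}, {"x": 0}], "claw": 1, "squeeze": 60}}

```text
validation failed for argument at $.ta...
```

Request:
{"fn": "play_rows", "kwargs": {"targets": [{"yaw": -8.2}, {"yaw": -8.2}, {"yaw": -8.2}, {"yaw": -8.2}, {"yaw": -8.2}, {"yaw": -8.2}, {"yaw": -8.2}, {"yaw": -8.2}, {"yaw": -8.2}, {"yaw": -8.2}, {"x": 0}, {"x": 0}, {"x": 0}]}}

```text
validation failed for argument at $.ta...
```

Run:
```python
from h import *
from plant import manip
go([.4705,-.1055,.15],16)
ims=[]
for n in("top","side"):
    c=manip.read_camera(n);pickle.dump(c,open(f"pics/{n}1.pkl","wb"));ims.append(c["img"][:,:,::-1])
p=[proj(load(n+"1"),[.4705,-.1055,.116]).astype(int) for n in("top","side")];print(p)
o=np.hstack([cv2.resize(i[q[1]-60:q[1]+60,q[0]-50:q[0]+50],None,fx=4,fy=4,interpolation=2) for i,q in zip(ims,p)])
cv2.imwrite("pics/crop2.png",o)
```

```text
tool shift mm [ 387.2 -362.    81.1] yaw -82.06 toolz [-0.001  0.002 -1.   ] y ang -66.06 pos [ 0.2635 -0.5936  0.2305] t 0.1
[array([356, 235]), array([324, 222])]
```

View pics/crop2.png

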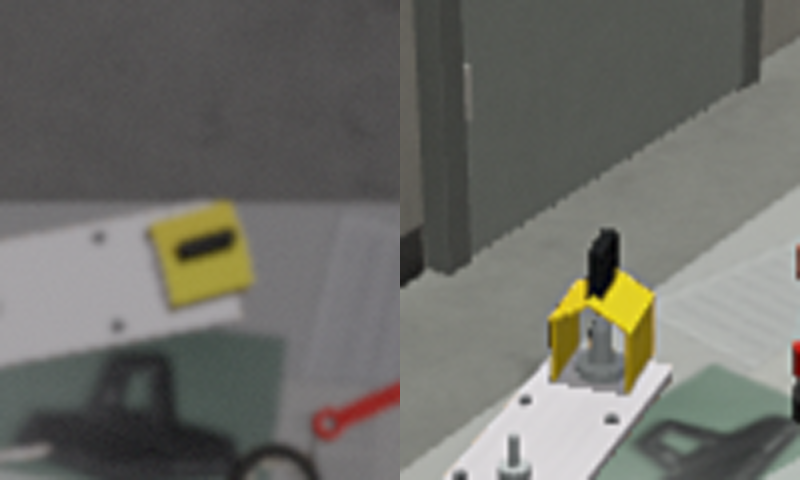

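The moves were refused, likely because each row needs all four keys, so the picture shows the unmoved scene. It does confirm the guard over the pin, with its tab at top-view pixel (357,236).

Request:
{"fn": "play_rows", "kwargs": {"targets": [{"x": 0.035, "y": -0.033, "z": 0, "yaw": 0}, {"x": 0.035, "y": -0.033, "z": 0, "yaw": 0}, {"x": 0.035, "y": -0.033, "z": 0, "yaw": 0}, {"x": 0.035, "y": -0.033, "z": 0, "yaw": 0}, {"x": 0.035, "y": -0.033, "z": 0, "yaw": 0}, {"x": 0.035, "y": -0.033, "z": 0, "yaw": 0}, {"x": 0.035, "y": -0.033, "z": 0, "yaw": 0}, {"x": 0.035, "y": -0.033, "z": 0, "yaw": 0}, {"x": 0.035, "y": -0.033, "z": 0, "yaw": 0}, {"x": 0.035, "y": -0.033, "z": 0, "yaw": 0}, {"x": 0.037, "y": -0.032, "z": 0, "yaw": 0}, {"x": 0, "y": 0, "z": 0, "yaw": 0}, {"x": 0, "y": 0, "z": 0, "yaw": 0}], "claw": 1, "squeeze": 60}}

```text
clock: 1.5
ee_pos: [0.4709, -0.105, 0.2312]
ee_rot: [-0.0, 0.978, 0.209, -0.0]
force: [-1.2, -1.3, -0.1]
grip_width: 1.001
finger_force: 0.0
```

Request:
{"fn": "play_rows", "kwargs": {"targets": [{"x": 0, "y": 0, "z": 0, "yaw": -8.2}, {"x": 0, "y": 0, "z": 0, "yaw": -8.2}, {"x": 0, "y": 0, "z": 0, "yaw": -8.2}, {"x": 0, "y": 0, "z": 0, "yaw": -8.2}, {"x": 0, "y": 0, "z": 0, "yaw": -8.2}, {"x": 0, "y": 0, "z": 0, "yaw": -8.2}, {"x": 0, "y": 0, "z": 0, "yaw": -8.2}, {"x": 0, "y": 0, "z": 0, "yaw": -8.2}, {"x": 0, "y": 0, "z": 0, "yaw": -8.2}, {"x": 0, "y": 0, "z": 0, "yaw": -8.2}, {"x": 0, "y": 0, "z": 0, "yaw": 0}, {"x": 0, "y": 0, "z": 0, "yaw": 0}]}}

```text
clock: 2.7
ee_pos: [0.47, -0.1078, 0.2312]
ee_rot: [-0.0, 0.605, 0.796, -0.0]
force: [-0.5, -0.2, -0.1]
grip_width: 0.994
finger_force: 0.0
```

Run:
```python
from h import *
from plant import manip
go([.4705,-.1055,.15],16)
ims=[]
for n in("top","side"):
    c=manip.read_camera(n);pickle.dump(c,open(f"pics/{n}1.pkl","wb"));ims.append(c["img"][:,:,::-1])
p=[proj(load(n+"1"),[.4705,-.1055,.116]).astype(int) for n in("top","side")]
o=np.hstack([cv2.resize(i[q[1]-60:q[1]+60,q[0]-50:q[0]+50],None,fx=4,fy=4,interpolation=2) for i,q in zip(ims,p)])
cv2.imwrite("pics/crop3.png",o)
```

```text
tool shift mm [ 2.1  1.2 81.2] yaw -0.41 toolz [-0.001 -0.    -1.   ] y ang 15.59 pos [ 0.47   -0.1078  0.2312] t 2.7
```

View pics/crop3.png

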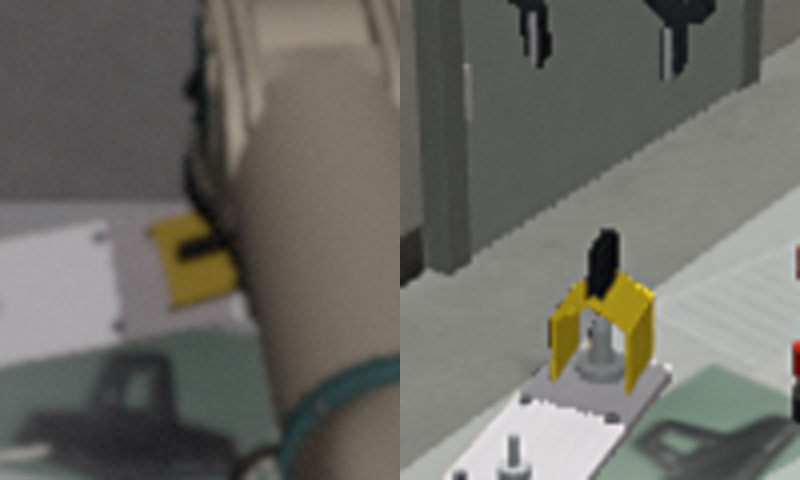

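The fingers in the side view at crop (537,65) and (672,75) straddle the tab at (603,260), so it is centred. Descending.

Request:
{"fn": "play_rows", "kwargs": {"targets": [{"x": 0.002, "y": 0.001, "z": 0.025, "yaw": 0}, {"x": 0, "y": 0, "z": 0.03, "yaw": 0}, {"x": 0, "y": 0, "z": 0.03, "yaw": 0}, {"x": 0, "y": 0, "z": 0.03, "yaw": 0}, {"x": 0, "y": 0, "z": 0.02, "yaw": 0}, {"x": 0, "y": 0, "z": 0.009, "yaw": 0}, {"x": 0, "y": 0, "z": 0, "yaw": 0}, {"x": 0, "y": 0, "z": 0, "yaw": 0}]}}

```text
clock: 3.6
ee_pos: [0.4716, -0.1041, 0.088]
ee_rot: [0.001, 0.602, 0.798, 0.0]
force: [0.3, 0.9, 0.5]
grip_width: 0.999
finger_force: 0.0
```

Request:
{"fn": "play_rows", "kwargs": {"targets": [{"x": 0, "y": 0, "z": 0, "yaw": 0}, {"x": 0, "y": 0, "z": 0, "yaw": 0}, {"x": 0, "y": 0, "z": 0, "yaw": 0}, {"x": 0, "y": 0, "z": 0, "yaw": 0}, {"x": 0, "y": 0, "z": 0, "yaw": 0}, {"x": 0, "y": 0, "z": 0, "yaw": 0}, {"x": 0, "y": 0, "z": 0, "yaw": 0}, {"x": 0, "y": 0, "z": 0, "yaw": 0}, {"x": 0, "y": 0, "z": 0, "yaw": 0}, {"x": 0, "y": 0, "z": 0, "yaw": 0}], "claw": 0, "squeeze": 60}}

```text
clock: 4.6
ee_pos: [0.4712, -0.1041, 0.0875]
ee_rot: [0.0, 0.602, 0.798, 0.0]
force: [-0.9, -0.4, 4.9]
grip_width: 0.128
finger_force: 62.4
```

Request:
{"fn": "play_rows", "kwargs": {"targets": [{"x": 0, "y": 0, "z": -0.006, "yaw": 0}, {"x": 0, "y": 0, "z": -0.015, "yaw": 0}, {"x": 0, "y": 0, "z": -0.02, "yaw": 0}, {"x": 0, "y": 0, "z": -0.025, "yaw": 0}, {"x": 0, "y": 0, "z": -0.03, "yaw": 0}, {"x": 0, "y": 0, "z": -0.03, "yaw": 0}, {"x": 0, "y": 0, "z": -0.03, "yaw": 0}, {"x": 0, "y": 0, "z": -0.02, "yaw": 0}, {"x": 0, "y": 0, "z": -0.01, "yaw": 0}, {"x": 0, "y": 0, "z": 0, "yaw": 0}, {"x": 0, "y": 0, "z": 0, "yaw": 0}]}}

```text
clock: 5.7
ee_pos: [0.4702, -0.104, 0.2724]
ee_rot: [-0.001, 0.602, 0.798, -0.0]
force: [-0.4, 0.1, -2.2]
grip_width: 0.131
finger_force: 61.8
```

Run:
```python
from h import *
go([.4285,.303,.2735],-7.9)
from plant import manip
ims=[]
for n in("top","side"):
    c=manip.read_camera(n);pickle.dump(c,open(f"pics/{n}2.pkl","wb"));ims.append(c["img"][:,:,::-1])
t,s=load("top2"),load("side2")
# fixture big pin, now bare
o=np.hstack([cv2.resize(ims[0][215:265,285:380],None,fx=4,fy=4,interpolation=2),cv2.resize(ims[1][230:280,280:375],None,fx=4,fy=4,interpolation=2)])
o2=cv2.resize(ims[1][120:220,260:400],None,fx=3,fy=3,interpolation=2);z=np.zeros((300,760,3),np.uint8);z[:,:420]=o2
cv2.imwrite("pics/crop4.png",np.vstack([o,z]))
print(proj(t,[.4694,-.1029,.052]),proj(s,[.4694,-.1029,.052]))
```

```text
tool shift mm [402.8  71.6  -0.9] yaw 23.83 toolz [-0.002  0.    -1.   ] y ang 15.93 pos [ 0.4702 -0.104   0.2724] t 5.7
[354.09741787 239.26760821] [324.32470253 242.96520854]
```

View pics/crop4.png

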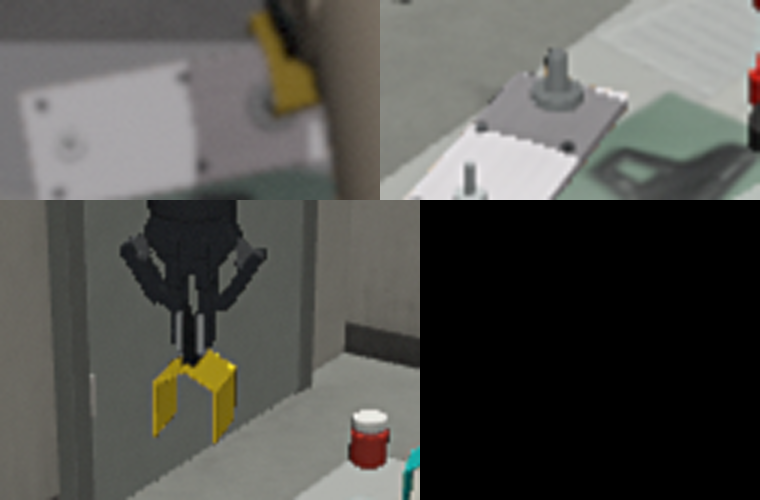

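The guard is held level in the gripper. The bare pin top shows at side (324.5,242.5), against a prediction of (324.3,243.0), so the fixture pose is good. On to the rail.

Request:
{"fn": "play_rows", "kwargs": {"targets": [{"x": 0.02, "y": 0.004, "z": 0, "yaw": 0}, {"x": 0.036, "y": 0.006, "z": 0, "yaw": 0}, {"x": 0.038, "y": 0.007, "z": 0, "yaw": 0}, {"x": 0.038, "y": 0.007, "z": 0, "yaw": 0}, {"x": 0.038, "y": 0.007, "z": 0, "yaw": 0}, {"x": 0.038, "y": 0.007, "z": 0, "yaw": 0}, {"x": 0.038, "y": 0.007, "z": 0, "yaw": 0}, {"x": 0.038, "y": 0.007, "z": 0, "yaw": 0}, {"x": 0.038, "y": 0.007, "z": 0, "yaw": 0}, {"x": 0.038, "y": 0.006, "z": 0, "yaw": 0}, {"x": 0.028, "y": 0.005, "z": 0, "yaw": 0}, {"x": 0.015, "y": 0.002, "z": 0, "yaw": 0}, {"x": 0, "y": 0, "z": 0, "yaw": 6}, {"x": 0, "y": 0, "z": 0, "yaw": 6}, {"x": 0, "y": 0, "z": 0, "yaw": 6}, {"x": 0, "y": 0, "z": 0, "yaw": 5.8}, {"x": 0, "y": 0, "z": 0, "yaw": 0}, {"x": 0, "y": 0, "z": 0, "yaw": 0}, {"x": 0, "y": 0, "z": 0, "yaw": 0}]}}

```text
clock: 7.7
ee_pos: [0.4296, 0.3028, 0.273]
ee_rot: [0.0, 0.754, 0.657, -0.0]
force: [0.5, 0.6, -2.3]
grip_width: 0.125
finger_force: 61.7
```

Run:
```python
from h import *
go([.4285,.303,.2735],-7.9)
from plant import manip
ims=[]
for n in("top","side"):
    c=manip.read_camera(n);pickle.dump(c,open(f"pics/{n}3.pkl","wb"));ims.append(c["img"][:,:,::-1])
o=np.hstack([cv2.resize(ims[0][190:290,140:270],(390,400),interpolation=2),cv2.resize(ims[1][170:370,150:330],(400,444),interpolation=2)[:400]])
cv2.imwrite("pics/crop5.png",o)
```

```text
tool shift mm [ 0.  -1.1 -0.5] yaw 0.11 toolz [-0.001 -0.001 -1.   ] y ang -7.79 pos [0.4296 0.3028 0.273 ] t 7.7
```

View pics/crop5.png

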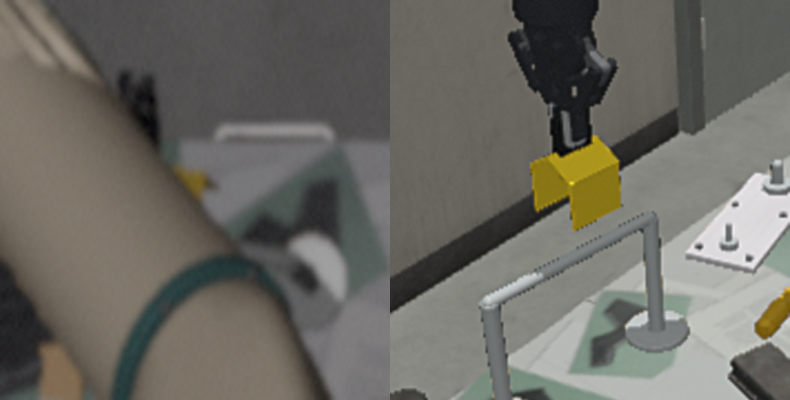

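The guard is above the bar, ridge along it, near the middle of the rail. Lowering.

Request:
{"fn": "play_rows", "kwargs": {"targets": [{"x": 0, "y": 0, "z": 0.015, "yaw": 0}, {"x": 0, "y": 0, "z": 0.02, "yaw": 0}, {"x": 0, "y": 0, "z": 0.02, "yaw": 0}, {"x": 0, "y": 0, "z": 0.02, "yaw": 0}, {"x": 0, "y": 0, "z": 0.015, "yaw": 0}, {"x": 0, "y": 0, "z": 0.007, "yaw": 0}, {"x": 0, "y": 0, "z": 0.002, "yaw": 0}, {"x": 0, "y": 0, "z": 0, "yaw": 0}, {"x": 0, "y": 0, "z": 0, "yaw": 0}, {"x": 0, "y": 0, "z": 0, "yaw": 0}]}}

```text
clock: 8.8
ee_pos: [0.43, 0.3036, 0.1751]
ee_rot: [0.0, 0.754, 0.657, 0.001]
force: [0.4, -0.2, -1.5]
grip_width: 0.128
finger_force: 61.6
```

Request:
{"fn": "play_rows", "kwargs": {"targets": [{"x": 0, "y": 0, "z": 0.001, "yaw": 0}, {"x": 0, "y": 0, "z": 0.001, "yaw": 0}, {"x": 0, "y": 0, "z": 0.001, "yaw": 0}, {"x": 0, "y": 0, "z": 0, "yaw": 0}, {"x": 0, "y": 0, "z": 0, "yaw": 0}]}}

```text
clock: 9.3
ee_pos: [0.4296, 0.3033, 0.1713]
ee_rot: [-0.0, 0.754, 0.657, -0.0]
force: [-0.6, 0.2, -2.0]
grip_width: 0.129
finger_force: 61.6
```

Run:
```python
from h import *
go([.4285,.303,.1695],-7.9)
from plant import manip
print(manip.state()["force"])
c=manip.read_camera("side");cv2.imwrite("pics/crop6.png",cv2.resize(c["img"][190:360,150:320,::-1],None,fx=3,fy=3,interpolation=2))
```

```text
tool shift mm [-0.4 -1.   1.8] yaw 0.04 toolz [-0. -0. -1.] y ang -7.86 pos [0.4296 0.3033 0.1713] t 9.3
[-0.64515391  0.23600687 -1.98432859]
```

View pics/crop6.png

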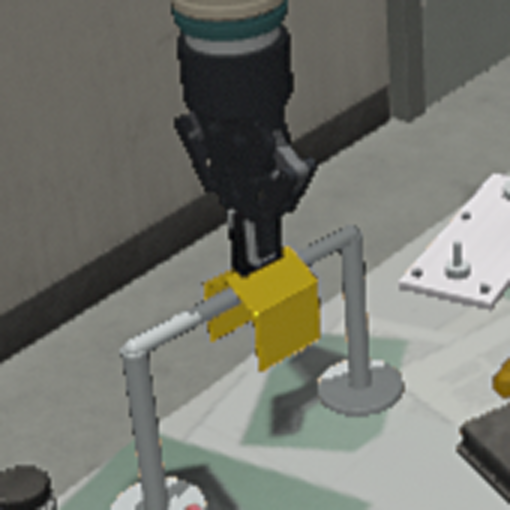

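The bar passes inside the gable, about centred. Not touching yet, so I'll lower until contact.

Request:
{"fn": "play_rows", "kwargs": {"targets": [{"x": 0, "y": 0, "z": 0.001, "yaw": 0}, {"x": 0, "y": 0, "z": 0.001, "yaw": 0}, {"x": 0, "y": 0, "z": 0, "yaw": 0}, {"x": 0, "y": 0, "z": 0, "yaw": 0}]}}

```text
clock: 9.75
ee_pos: [0.4298, 0.3034, 0.171]
ee_rot: [0.0, 0.754, 0.657, 0.0]
force: [-2.5, -1.8, 13.5]
grip_width: 0.127
finger_force: 64.0
```

Request:
{"fn": "play_rows", "kwargs": {"targets": [{"x": 0, "y": 0, "z": 0.001, "yaw": 0}, {"x": 0, "y": 0, "z": 0, "yaw": 0}, {"x": 0, "y": 0, "z": 0, "yaw": 0}]}}

```text
clock: 10.05
ee_pos: [0.4298, 0.3034, 0.171]
ee_rot: [0.001, 0.754, 0.657, 0.001]
force: [-3.9, -4.3, 21.2]
grip_width: 0.134
finger_force: 65.2
```

Request:
{"fn": "play_rows", "kwargs": {"targets": [{"x": 0, "y": -0.0005, "z": -0.001, "yaw": 0}, {"x": 0, "y": -0.0005, "z": -0.001, "yaw": 0}, {"x": 0, "y": -0.0005, "z": 0, "yaw": 0}, {"x": 0, "y": 0, "z": 0, "yaw": 0}]}}

```text
clock: 10.45
ee_pos: [0.4279, 0.3035, 0.1701]
ee_rot: [-0.0, 0.754, 0.657, -0.0]
force: [0.4, 0.2, 1.0]
grip_width: 0.13
finger_force: 61.9
```

Request:
{"fn": "play_rows", "kwargs": {"targets": [{"x": 0, "y": 0, "z": 0, "yaw": 0}, {"x": 0, "y": 0, "z": 0, "yaw": 0}, {"x": 0, "y": 0, "z": 0, "yaw": 0}, {"x": 0, "y": 0, "z": 0, "yaw": 0}, {"x": 0, "y": 0, "z": 0, "yaw": 0}, {"x": 0, "y": 0, "z": 0, "yaw": 0}, {"x": 0, "y": 0, "z": 0, "yaw": 0}, {"x": 0, "y": 0, "z": 0, "yaw": 0}], "claw": 0.45}}

```text
clock: 11.25
ee_pos: [0.4281, 0.3035, 0.1704]
ee_rot: [0.0, 0.754, 0.657, 0.0]
force: [-0.7, 0.2, -0.5]
grip_width: 0.449
finger_force: 0.0
```

Request:
{"fn": "play_rows", "kwargs": {"targets": [{"x": 0, "y": 0, "z": -0.005, "yaw": 0}, {"x": 0, "y": 0, "z": -0.01, "yaw": 0}, {"x": 0, "y": 0, "z": -0.015, "yaw": 0}, {"x": 0, "y": 0, "z": -0.02, "yaw": 0}, {"x": 0, "y": 0, "z": -0.025, "yaw": 0}, {"x": 0, "y": 0, "z": -0.02, "yaw": 0}, {"x": 0, "y": 0, "z": -0.01, "yaw": 0}, {"x": 0, "y": 0, "z": 0, "yaw": 0}, {"x": 0, "y": 0, "z": 0, "yaw": 0}]}}

```text
clock: 12.15
ee_pos: [0.4279, 0.3031, 0.275]
ee_rot: [0.0, 0.754, 0.657, -0.0]
force: [-0.3, -0.0, -0.9]
grip_width: 0.448
finger_force: 0.0
```

Run:
```python
from h import *
from plant import manip
ims=[]
for n in("top","side"):
    c=manip.read_camera(n);pickle.dump(c,open(f"pics/{n}4.pkl","wb"));ims.append(c["img"][:,:,::-1])
t,s=load("top4"),load("side4")
go([.3975,-.2952,.2738],23.5)
cv2.imwrite("pics/crop7.png",np.hstack([cv2.resize(ims[1][190:330,150:320],None,fx=3,fy=3,interpolation=2)]))
m=mask(t,(0,150,60),(8,255,255),(375,245,450,290));n,_,st,ce=cv2.connectedComponentsWithStats(m);print(st[1:],ce[1:])
```

```text
tool shift mm [-596.6   52.     1.3] yaw -31.36 toolz [-0.002 -0.001 -1.   ] y ang -7.86 pos [0.4276 0.3029 0.2743] t 12.25
[[388 253  55  30 260]
 [385 279   4   5   8]] [[419.93846154 266.01153846]
 [385.875      281.625     ]]
```

View pics/crop7.png

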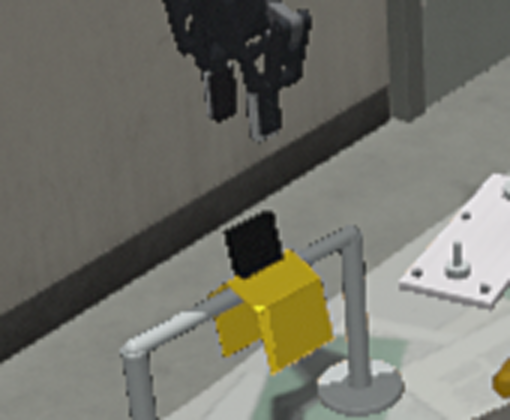

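The guard hangs on the bar, straddling it and slightly rolled. Now to the lever.

Request:
{"fn": "play_rows", "kwargs": {"targets": [{"x": -0.02, "y": 0.002, "z": 0, "yaw": 0}, {"x": -0.041, "y": 0.004, "z": 0, "yaw": 0}, {"x": -0.041, "y": 0.004, "z": 0, "yaw": 0}, {"x": -0.041, "y": 0.004, "z": 0, "yaw": 0}, {"x": -0.041, "y": 0.004, "z": 0, "yaw": 0}, {"x": -0.041, "y": 0.004, "z": 0, "yaw": 0}, {"x": -0.041, "y": 0.004, "z": 0, "yaw": 0}, {"x": -0.041, "y": 0.004, "z": 0, "yaw": 0}, {"x": -0.041, "y": 0.004, "z": 0, "yaw": 0}, {"x": -0.041, "y": 0.004, "z": 0, "yaw": 0}, {"x": -0.041, "y": 0.004, "z": 0, "yaw": 0}, {"x": -0.041, "y": 0.003, "z": 0, "yaw": 0}, {"x": -0.041, "y": 0.003, "z": 0, "yaw": 0}, {"x": -0.041, "y": 0.003, "z": 0, "yaw": 0}, {"x": -0.03, "y": 0.001, "z": 0, "yaw": 0}, {"x": -0.014, "y": 0, "z": 0, "yaw": 0}, {"x": 0, "y": 0, "z": 0, "yaw": 0}], "claw": 0.7}}

```text
clock: 13.95
ee_pos: [0.3971, -0.2962, 0.2744]
ee_rot: [-0.001, 0.755, 0.656, -0.0]
force: [1.1, 1.9, -0.6]
grip_width: 0.702
finger_force: 0.0
```

Request:
{"fn": "play_rows", "kwargs": {"targets": [{"x": 0, "y": 0, "z": 0, "yaw": -7.9}, {"x": 0, "y": 0, "z": 0, "yaw": -7.9}, {"x": 0, "y": 0, "z": 0, "yaw": -7.8}, {"x": 0, "y": 0, "z": 0, "yaw": -7.8}, {"x": 0, "y": 0, "z": 0.04, "yaw": 0}, {"x": 0, "y": 0, "z": 0.045, "yaw": 0}, {"x": 0, "y": 0, "z": 0.045, "yaw": 0}, {"x": 0, "y": 0, "z": 0.03, "yaw": 0}, {"x": 0, "y": 0, "z": 0.02, "yaw": 0}, {"x": 0, "y": 0, "z": 0, "yaw": 0}, {"x": 0, "y": 0, "z": 0, "yaw": 0}, {"x": 0, "y": 0, "z": 0, "yaw": 0}]}}

```text
clock: 15.15
ee_pos: [0.3991, -0.2946, 0.0966]
ee_rot: [0.001, 0.548, 0.837, 0.0]
force: [-0.7, -1.1, -0.5]
grip_width: 0.705
finger_force: 0.0
```

Run:
```python
from h import *
from plant import manip
go([.3975,-.2952,.003],23.5)
ims=[]
for n in("top","side"):
    c=manip.read_camera(n);pickle.dump(c,open(f"pics/{n}5.pkl","wb"));ims.append(c["img"][:,:,::-1])
o=np.hstack([cv2.resize(ims[1][170:270,340:440],None,fx=4,fy=4,interpolation=2),cv2.resize(ims[1][230:330,180:280],None,fx=4,fy=4,interpolation=2)])
cv2.imwrite("pics/crop8.png",o)
```

```text
tool shift mm [ 0.3 -1.8 93.6] yaw 0.1 toolz [ 0.002 -0.001 -1.   ] y ang 23.6 pos [ 0.3991 -0.2946  0.0966] t 15.15
```

View pics/crop8.png

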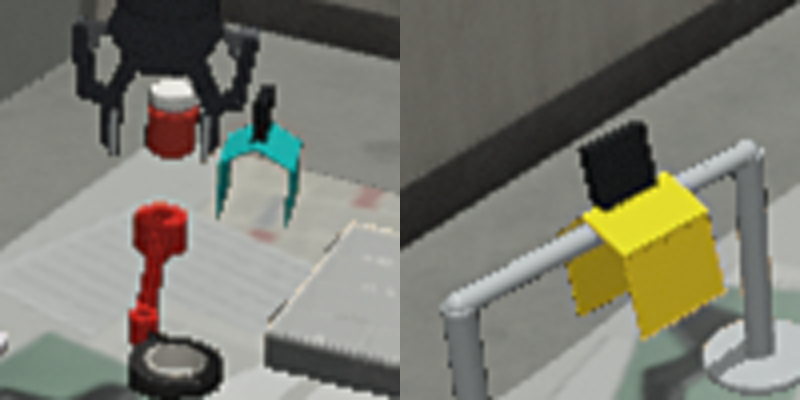

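The guard still straddles the bar. The fingers at (112,140) and (208,145) straddle the lever arm at (152,270). Descending to grip.

Request:
{"fn": "play_rows", "kwargs": {"targets": [{"x": 0, "y": -0.002, "z": 0.02, "yaw": 0}, {"x": 0, "y": 0, "z": 0.025, "yaw": 0}, {"x": 0, "y": 0, "z": 0.022, "yaw": 0}, {"x": 0, "y": 0, "z": 0.015, "yaw": 0}, {"x": 0, "y": 0, "z": 0.007, "yaw": 0}, {"x": 0, "y": 0, "z": 0.003, "yaw": 0}, {"x": 0, "y": 0, "z": 0, "yaw": 0}, {"x": 0, "y": 0, "z": 0, "yaw": 0}]}}

```text
clock: 16.05
ee_pos: [0.3966, -0.2962, 0.0041]
ee_rot: [0.001, 0.548, 0.836, 0.0]
force: [-0.3, -0.4, -0.1]
grip_width: 0.7
finger_force: 0.0
```

Request:
{"fn": "play_rows", "kwargs": {"targets": [{"x": 0, "y": 0, "z": 0, "yaw": 0}, {"x": 0, "y": 0, "z": 0, "yaw": 0}, {"x": 0, "y": 0, "z": 0, "yaw": 0}, {"x": 0, "y": 0, "z": 0, "yaw": 0}, {"x": 0, "y": 0, "z": 0, "yaw": 0}, {"x": 0, "y": 0, "z": 0, "yaw": 0}, {"x": 0, "y": 0, "z": 0, "yaw": 0}, {"x": 0, "y": 0, "z": 0, "yaw": 0}, {"x": 0, "y": 0, "z": 0, "yaw": 0}], "claw": 0, "squeeze": 100}}

```text
clock: 16.95
ee_pos: [0.3971, -0.2958, 0.0041]
ee_rot: [0.001, 0.548, 0.837, 0.0]
force: [0.2, 0.3, 6.8]
grip_width: 0.159
finger_force: 98.1
```

Run:
```python
from h import *
go([.3975,-.2952,.2],11.6)
```

```text
tool shift mm [   0.2    0.9 -195.9] yaw 11.99 toolz [ 0.002 -0.001 -1.   ] y ang 23.59 pos [ 0.3971 -0.2958  0.0041] t 16.95
```

Request:
{"fn": "play_rows", "kwargs": {"targets": [{"x": 0, "y": 0, "z": -0.005, "yaw": 0}, {"x": 0, "y": 0, "z": -0.015, "yaw": 0}, {"x": 0, "y": 0, "z": -0.025, "yaw": 0}, {"x": 0, "y": 0, "z": -0.03, "yaw": 0}, {"x": 0, "y": 0, "z": -0.03, "yaw": 0}, {"x": 0, "y": 0, "z": -0.015, "yaw": 0}, {"x": 0, "y": 0, "z": -0.005, "yaw": 0}, {"x": 0, "y": 0, "z": 0, "yaw": 0}, {"x": 0, "y": 0, "z": 0, "yaw": 3}, {"x": 0, "y": 0, "z": 0, "yaw": 4}, {"x": 0, "y": 0, "z": 0, "yaw": 3}, {"x": 0, "y": 0, "z": 0, "yaw": 2}, {"x": 0, "y": 0, "z": 0, "yaw": 0}, {"x": 0, "y": 0, "z": 0, "yaw": 0}]}}

```text
clock: 18.35
ee_pos: [0.3958, -0.2955, 0.1277]
ee_rot: [-0.001, 0.632, 0.775, -0.0]
force: [0.8, 0.7, -5.1]
grip_width: 0.16
finger_force: 98.2
```

Run:
```python
from h import *
from plant import manip
print(manip.state()["wrist_torque"],manip.state()["force"])
go([.4604,-.0588,.13],11.6)
```

```text
[ 0.01837933  0.03895424 -0.04418581] [ 0.7559596   0.70456742 -5.06308713]
tool shift mm [218.9 110.9  -2.2] yaw -0.01 toolz [-0.001  0.001 -1.   ] y ang 11.59 pos [ 0.3958 -0.2955  0.1277] t 18.35
```

Request:
{"fn": "play_rows", "kwargs": {"targets": [{"x": 0.01, "y": 0.005, "z": 0, "yaw": 0}, {"x": 0.02, "y": 0.01, "z": 0, "yaw": 0}, {"x": 0.03, "y": 0.015, "z": 0, "yaw": 0}, {"x": 0.03, "y": 0.015, "z": 0, "yaw": 0}, {"x": 0.03, "y": 0.016, "z": 0, "yaw": 0}, {"x": 0.03, "y": 0.016, "z": 0, "yaw": 0}, {"x": 0.03, "y": 0.015, "z": 0, "yaw": 0}, {"x": 0.02, "y": 0.011, "z": 0, "yaw": 0}, {"x": 0.013, "y": 0.006, "z": 0, "yaw": 0}, {"x": 0.006, "y": 0.002, "z": 0, "yaw": 0}, {"x": 0, "y": 0, "z": 0, "yaw": 0}, {"x": 0, "y": 0, "z": 0, "yaw": 0}, {"x": 0, "y": 0, "z": 0, "yaw": 0}]}}

```text
clock: 19.65
ee_pos: [0.4607, -0.0602, 0.1283]
ee_rot: [0.0, 0.633, 0.774, -0.0]
force: [0.2, -1.1, -5.0]
grip_width: 0.161
finger_force: 98.2
```

Request:
{"fn": "play_rows", "kwargs": {"targets": [{"x": 0, "y": 0, "z": 0.01, "yaw": 0}, {"x": 0, "y": 0, "z": 0.015, "yaw": 0}, {"x": 0, "y": 0, "z": 0.01, "yaw": 0}, {"x": 0, "y": 0, "z": 0.006, "yaw": 0}, {"x": 0, "y": 0, "z": 0, "yaw": 0}, {"x": 0, "y": 0, "z": 0, "yaw": 0}, {"x": 0, "y": 0, "z": 0, "yaw": 0}]}}

```text
clock: 20.35
ee_pos: [0.4615, -0.059, 0.0877]
ee_rot: [0.0, 0.632, 0.775, 0.0]
force: [-0.2, 0.9, -5.9]
grip_width: 0.165
finger_force: 98.2
```

Run:
```python
from h import *
from plant import manip
go([.4604,-.0588,.086],11.6)
print(manip.state()["wrist_torque"])
ims=[]
for n in("top","side"):
    c=manip.read_camera(n);pickle.dump(c,open(f"pics/{n}6.pkl","wb"));ims.append(c["img"][:,:,::-1])
o=np.hstack([cv2.resize(ims[1][210:290,270:350],None,fx=5,fy=5,interpolation=2),cv2.resize(ims[0][210:290,285:365],None,fx=5,fy=5,interpolation=2)])
o2=np.zeros((200,800,3),np.uint8);o2[:,:200]=cv2.resize(ims[1][250:320,195:265],(200,200),interpolation=2)
cv2.imwrite("pics/crop9.png",np.vstack([o,o2]))
s=load("side6");t=load("top6")
y=np.array([-.201,.9796])
for nm,b,h in(("bore",-.045,.03),("eye",.105,.024)):
    p=np.append([.4604,-.0588]+b*y,0.082+h);print(nm,"expected top centre side",proj(s,p)-[270,210],"top",proj(t,p)-[285,210])
```

```text
tool shift mm [ 0.5 -1.   1.7] yaw -0.06 toolz [ 0.001 -0.    -1.   ] y ang 11.54 pos [ 0.4615 -0.059   0.0877] t 20.35
[ 0.01148972 -0.05382322 -0.01814136]
bore expected top centre side [54.20883435 14.21644958] top [70.86564027 25.98639812]
eye expected top centre side [32.12858159 40.68059257] top [16.55427691 37.14235118]
```

View pics/crop9.png

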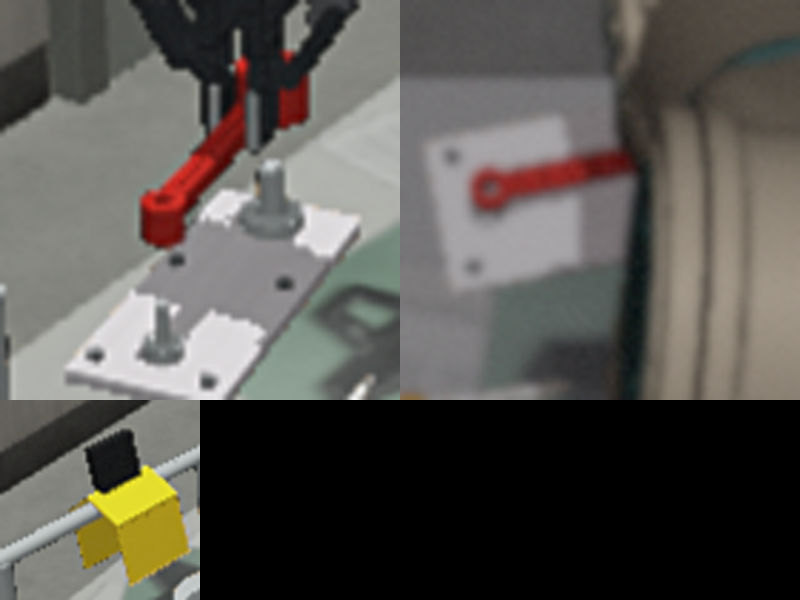

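The lever is held level over the fixture. Its eye shows at side (302.6,249.6) and top (302.6,247.6), within about 1 px of expected, and the guard still hangs on the bar. I'll measure the eye once more for a final correction.

Run:
```python
from h import *
t,s=load("top6"),load("side6")
def m(c,b):return mask(c,(0,110,35),(9,255,255),b)
a=m(t,(290,235,330,260));ys,xs=np.nonzero(a);print("top",xs.min(),[(x,ys[xs==x].min(),ys[xs==x].max()) for x in range(xs.min(),xs.min()+16)])
a=m(s,(290,240,312,265));ys,xs=np.nonzero(a);print("side",[(x,ys[xs==x].min(),ys[xs==x].max()) for x in range(xs.min(),xs.max())])
y=np.array([-.201,.9796])
e=np.array([.4604,-.0588])+.105*y
for c,n in((t,"top"),(s,"side")):
    R=[np.append(e+.012*np.array([np.cos(k),np.sin(k)]),z) for k in np.linspace(0,6.28,60) for z in((.1075,) if n=="top" else(.0835,.1075))]
    p=np.array([proj(c,r) for r in R]);print(n,"exp bbox",p.min(0).round(1),p.max(0).round(1))
for n in("top0","top6"):
    c=load(n);print([np.round(proj(c,[.4393,.0447,z]),1) for z in(.046,.1075)])
```

```text
top 300 [(300, np.int64(245), np.int64(250)), (301, np.int64(244), np.int64(251)), (302, np.int64(244), np.int64(251)), (303, np.int64(244), np.int64(251)), (304, np.int64(244), np.int64(250)), (305, np.int64(245), np.int64(250)), (306, np.int64(245), np.int64(249)), (307, np.int64(245), np.int64(248)), (308, np.int64(244), np.int64(248)), (309, np.int64(244), np.int64(248)), (310, np.int64(244), np.int64(248)), (311, np.int64(244), np.int64(247)), (312, np.int64(243), np.int64(247)), (313, np.int64(243), np.int64(247)), (314, np.int64(243), np.int64(247)), (315, np.int64(243), np.int64(247))]
side [(298, np.int64(249), np.int64(256)), (299, np.int64(248), np.int64(258)), (300, np.int64(248), np.int64(258)), (301, np.int64(248), np.int64(258)), (302, np.int64(247), np.int64(258)), (303, np.int64(246), np.int64(259)), (304, np.int64(245), np.int64(258)), (305, np.int64(244), np.int64(258)), (306, np.int64(243), np.int64(257)), (307, np.int64(242), np.int64(251)), (308, np.int64(241), np.int64(250)), (309, np.int64(240), np.int64(249)), (310, np.int64(240), np.int64(247))]
top exp bbox [297.1 242.7] [306.  251.5]
side exp bbox [297.5 247.9] [306.9 260.6]
[array([301.9, 249.9]), array([301.3, 247.1])]
[array([301.9, 249.9]), array([301.3, 247.1])]
```

Request:
{"fn": "play_rows", "kwargs": {"targets": [{"x": 0.001, "y": -0.001, "z": 0.001, "yaw": 0}, {"x": 0.001, "y": 0, "z": 0, "yaw": 0}, {"x": 0, "y": 0, "z": 0, "yaw": 0}, {"x": 0, "y": 0, "z": 0, "yaw": 0}, {"x": 0, "y": 0, "z": 0, "yaw": 0}, {"x": 0, "y": 0, "z": 0, "yaw": 0}, {"x": 0, "y": 0, "z": 0, "yaw": 0}, {"x": 0, "y": 0, "z": 0, "yaw": 0}]}}

```text
clock: 21.25
ee_pos: [0.4597, -0.0573, 0.0863]
ee_rot: [0.0, 0.632, 0.775, 0.0]
force: [0.5, 0.5, -5.1]
grip_width: 0.162
finger_force: 98.2
```

Run:
```python
from h import *
from plant import manip
go([.4604,-.0573,.086],11.6)
c,o=manip.read_camera("side"),load("side5")
for k in(c,o):
    m=mask(k,(20,120,60),(35,255,255),(180,230,290,330));print(m.sum()//255,cv2.boundingRect(m))
print(np.abs(manip.state()["qd"]).max())
print(manip.close_job())
```

```text
tool shift mm [-0.1  0.7  0.3] yaw -0.07 toolz [ 0. -0. -1.] y ang 11.53 pos [ 0.4597 -0.0573  0.0863] t 21.25
1013 (220, 273, 41, 42)
1013 (220, 273, 41, 42)
0.001577043138641613
the job is handed in; nothing more can be done
None
```

The job is handed in at about 21 s: the guard hangs free and still on the rail bar, tilted a little to one side, and the lever is held level above both pins, by my estimate 3 cm clear of the big pin and within 1–2 mm sideways.

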